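Index the bead carriage to the next hole and hold its lock pin home

ROBOT

A 7-joint arm with a two-finger parallel gripper is mounted at the origin on the work surface. World frame = base frame: x ahead of the robot, y to its left, z up, the work surface at z = 0. Lengths are in m, angles in rad, forces in N, time in s.
With the tool pointing down it reaches from about 0.425 to 0.925 m from the base axis. Payload 6.8 kg.
Tool frame: the origin (TCP) lies on the front face of the gripper's body, between the roots of the fingers; the fingertips stand 73 mm ahead of it and the grasp point (between the pads) lies 54 mm ahead of it (env.nose_length is the distance from the TCP to the fingertips, in m); z points along the fingers, y is the line along which they close (so a half turn about z gives the same grasp; the last joint's range is limited). The gripper opens to 85 mm and grips with 20 to 120 N. Pads are 22 mm wide; open, the fingers measure 114 mm over their backs; the gripper's body (76 mm by 85 mm) begins 54 mm behind the grasp point. The pads swing forward as they close: fully open they stand 13 mm farther back than shut.
Start: joints at [1.041, 0.477, 0.022, 1.555, -0.011, 1.109, -0.083], TCP at [0.276, -0.616, 0.304] pointing down, gripper open.
Joint ranges: [-2.96, 2.96], [-0.34, 2.1], [-1.41, 1.46], [0.24, 2.44], [-1.37, 4.51], [0.17, 1.92], [-2.96, 2.96]. Speed limits (rad/s): [2.39, 2.39, 3.14, 3.14, 3.14, 3.14, 3.14].

INTERFACE

Orientations are given as a unit quaternion [w, x, y, z].
In Python, from cell import env, kin, camera, calibration, job gives the robot as it stands. The module is installed in compiled form; this text tells all that it offers. Calls block until the motion is done:
- env.reach(position, orientation): joint-space move of the TCP to a pose.
- env.movel(position, velocity=0.15, rot=None, stop_force=None): straight line of the TCP; rot=None keeps the orientation; velocity is the mean speed in m/s. With stop_force (N) it stops when the force on the tool has changed by that much, and returns True; else False.
- env.goto_joints(angles): joint-space move.
- env.grip(opening, f_grip=None): finger opening in m; f_grip is the grip in N (None keeps the last); returns when the fingers have stopped.
- env.dwell(seconds).
- kin.inverse_kinematics(position, orientation): joint angles nearest the present ones, or None.
- env.get_state(): the state.
- camera(name): name is "scene" or "side" or "wrist"; returns (picture, depth): 400x640x3 uint8, blue, green, red; 400x640 float32, m along the optical axis (not along the pixel's ray), 0 where there is no reading.
- calibration(name): a dict with "fx", "fy", "cx", "cy" (pixels), "rvec" (rotation vector, rad) and "tvec" (3), from world to camera coordinates, as OpenCV has them. Camera axes: x right, y down, z forward; pixel columns grow to the right and rows downward; lengths in m; the calibration is good to about 2 mm. A picture is of the moment at which its call begins: read the wrist's pose just before it. calibration takes no time and is no camera call; for the wrist camera it gives the pose at the moment of the call.
A pose or a line that the arm cannot do raises env.PlanningError and nothing moves.
- job.job_done(): hands the job in; it is judged then, once.
The state is a dict: "time": time; "qpos": joint angles; "joint_velocities": joint speeds; "joint_torque": joint torques, N m; "tcp_pos": TCP position; "orientation": TCP orientation; "force": force on the tool from outside, world axes, zero at the start; "torque": the same for the moment, N m; "opening": finger opening in m; "gripper_force": force on a finger pad.
Only numpy, scipy, OpenCV 4.12 (cv2) and the standard library are available. Lean on these libraries where they do the work, as an engineer would, in place of code of your own. Each camera call takes 0.05 s, during which the arm holds its last target. There are 200 camera calls.

TASK

Bring the bead one hole nearer to the drill stand on the indexing slide: press the slide's brake pedal down to its stop to free the carriage, then pull the lock plunger up by its knob, slide the carriage to the next hole on the side of the drill stand, and let the pin drop fully home there. Finish while holding: the gripper stays closed on the knob, with the pin kept fully home in that hole. Keep the bead in its cradle and leave the other things on the counter where they are.

Things in the scene. Friction and masses are not known exactly. Their poses are not given: they have to be found in the camera images.
- fixture: The indexing slide, fixed: grey base 340 mm long (its y), above it a level steel tube 30 x 30 x 332 mm along y, top at 80 mm, centre line over the origin. Five 11 mm square holes in the tube's top at y = -90, -45, 0, 45, 90 mm. Origin: middle of the base's underside on the counter; x points away from the pedal, which stands at y = 0 on the robot's side; z up. Turned up to 0.45 rad either way.
- carriage (a joint): Aluminium carriage on the tube, 62 mm long, 50 wide, top at 90 mm, a 26 mm round boss to 100 mm, cradle on the side away from the pedal. Value: travel along the fixture's +y in m: 0 at the middle hole (start, locked), +0.045 and -0.045 at its neighbours. Friction about 1.5 N; 1.5 mm play in a hole. It moves only with the brake off AND the pin lifted.
- plunger (a joint): Lock plunger in the carriage: a spring-loaded vertical pin. Value: lift in m, 0 = fully home in a hole, stop at 0.018; the pin clears the tube above 0.010, and resting on the tube between holes it reads 0.010. The spring pushes it down, 5 N at 0 to 9.5 N at 0.018; the round-nosed pin drops into a hole by itself when over it.
- knob: The plunger's black round knob with two bright rings, 24 mm in diameter, 26 mm high. Origin: centre of its underside, 114 mm above the counter when home (gap of 14 mm under it to the boss). z up. It moves with plunger and carriage.
- knob_grip (a point): Centre of the knob, where to grip it from above, 127 mm above the counter when home, over the tube's centre line.
- pedal (a joint): Steel brake pedal with a rubber-topped pad, hinged along the fixture's y at the fixture's x = -50 mm, 30 mm above the counter, the pad reaching towards -x. Value: 0 = up, 0.30 rad = down at its stop; spring return, 3 N at the pad at first, about 9 N at the stop. Pressed to its stop it draws the brake bolt, which stays drawn when the pedal comes up again.
- pedal_pad (a point): Middle of the top of the pedal's pad (50 x 56 mm), 68 mm in front of the hinge; about 54 mm above the counter when up, sloping 0.3 rad, and 20 mm lower and level at the stop.
- bolt (a joint): Brake bolt, a 9 mm steel rod with an 18 mm collar between pedal and carriage, 65 mm above the counter. Value: 0 = in the carriage's notch (braked), 0.008 = drawn by the pedal (free above 0.006), in m.
- bead_center (a point): Centre of the loose terracotta bead, a 24 mm ball of about 20 g.
- cradle (a point): Where the bead's centre belongs in its cradle: a 27 mm square wooden tray on the carriage, walls 10 mm high, 62 mm from the knob's axis on the side away from the pedal, 86 mm above the counter.
- drill_stand: Small bench drill stand, fixed, 300 mm tall: dark base 170 x 130 mm, round column, grey head with chuck and bit pointing down, feed lever. Origin: centre of the base's underside. It stands at one end of the slide, left or right (its y is positive or negative), about 0.46 m from the middle of the counter: the carriage goes towards it.
- polisher: Polishing motor with a felt wheel, fixed, 175 mm tall, base 150 x 120 mm, at the other end of the slide. Origin: centre of the base's underside.
- dish: Bystander: small blue bowl, 64 mm wide, 26 mm high, beside the pedal; counts as disturbed when moved 30 mm
- polish_jar: Bystander: amber jar, 40 mm wide, 45 mm high, beside the pedal; counts as disturbed when moved 30 mm
- bench_block: Bystander: steel block 60 x 60 x 20 mm behind the slide; counts as disturbed when moved 30 mm
- brush: Bystander: brush lying behind the slide; counts as disturbed when moved 30 mm
- copper_pot: Bystander: copper pot with bail handle, 104 mm wide, 103 mm high, near left; counts as disturbed when moved 30 mm
- spray_bottle: Bystander: clear bottle, 56 mm wide, 140 mm high, near right; counts as disturbed when moved 30 mm
- cup: Bystander: clay cup, 70 mm wide, 75 mm high, near left; counts as disturbed when moved 30 mm

How it is judged:
By the outcome, as a careful person would: the job done as asked, in the order asked, and still so for the second after the job is handed in, while the arm keeps its last pose, push and grip.
It also fails if it takes over 50 s, if anything falls off the work surface, if the arm or the gripper's body presses on something with over 40 N, if the wrist force passes 120 N, or if a joint passes its speed limit or range.

## Working session

There is one attempt and no reset: what is moved stays moved. The work goes in short steps, each a Python script; the robot and the scene stay as the last script left them, time stands still between calls to the robot, and variables do not carry over. Pictures are saved under pics/ and viewed, at most 10 in all, crops included, and the job is handed in when it is done.

```bash
mkdir -p pics
cat > h.py <<'E'
import numpy as np, cv2
from cell import env, kin, camera, calibration, job
def pts(cal,depth):
    v,u=np.mgrid[0:400,0:640]; z=depth
    P=np.stack([(u-cal['cx'])/cal['fx']*z,(v-cal['cy'])/cal['fy']*z,z],-1)
    R=cv2.Rodrigues(np.array(cal['rvec'],float))[0]
    W=(P-np.array(cal['tvec']).ravel())@R
    W[z<=0]=np.nan
    return W
E
python3 - <<'E'
from h import *
print(env.get_state())
for n in("scene","side"):
    c=calibration(n);p,d=camera(n);cv2.imwrite(f"pics/{n}0.png",p);np.savez(f"{n}0.npz",p=p,d=d,W=pts(c,d))
    print(n,c)
E
```

```text
{'time': 0.0, 'qpos': array([ 1.04091493,  0.47781821,  0.02231162,  1.55645804, -0.01148364,
        1.10928066, -0.08309222]), 'joint_velocities': array([ 0.00162158,  0.00040797,  0.00012587, -0.00067052,  0.0016141 ,
       -0.00082774,  0.00161102]), 'joint_torque': array([ 9.62567938e-04, -5.96445358e+01,  1.60801359e+00, -2.81191564e+01,
        1.23517096e-02,  9.41959064e-03,  1.83351702e-06]), 'tcp_pos': array([ 0.2761552 , -0.61542204,  0.30291012]), 'orientation': array([-8.80729081e-04,  9.77837993e-01,  2.09360972e-01, -2.59577820e-04]), 'force': array([ 0.87494974,  0.33408493, -0.37681149]), 'torque': array([-0.03461733,  0.01485449,  0.05399115]), 'gripper_force': 0.0, 'opening': 0.08551391554145005}
scene {'fx': 420.9364928533511, 'fy': 420.9364928533511, 'cx': 320.14992746215955, 'cy': 202.04358585985284, 'rvec': array([ 2.02409   ,  1.17125407, -0.55324336]), 'tvec': array([-0.26527938, -0.21827016,  1.5406797 ])}
side {'fx': 369.3922250607518, 'fy': 369.3922250607518, 'cx': 318.92261696210534, 'cy': 192.05969615043279, 'rvec': array([ 0.18873572, -2.65087615,  1.51873706]), 'tvec': array([0.53333024, 0.12181981, 1.15293052])}
```

View pics/scene0.png

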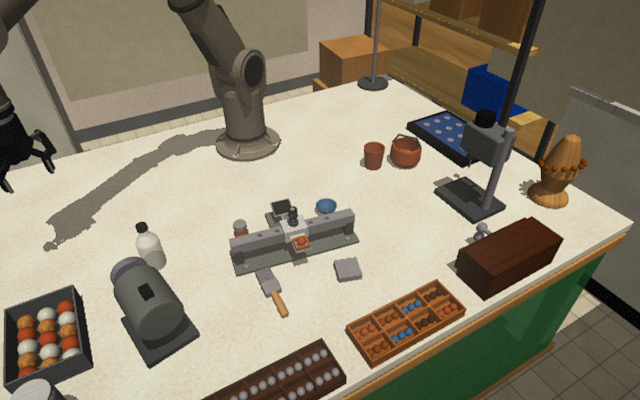

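View pics/side0.png

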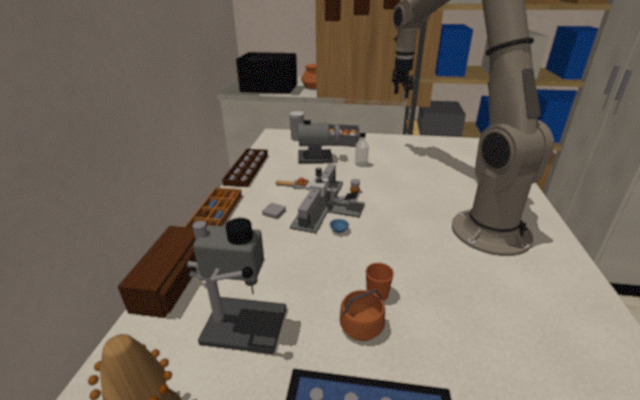

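Scene: the slide's tube runs from about (232,243) to (356,213). The knob is near (292,213), the bead (302,241), the pedal pad (281,209), and the dish (326,206) and jar (240,228) flank the pedal. The drill stand is at (470,180). I'll fit the tube and knob from depth and crop in.

Run:
```python
from h import *
s=np.load("scene0.npz");W=s['W'];p=s['p']
for n,(u,v) in dict(knob=(292,211),bead=(302,240),pedal=(281,207),dish=(326,206),jar=(240,226),drill=(470,197),pol=(150,300),tubeL=(240,241),tubeR=(350,215)).items(): print(n,W[v,u].round(3))
X=W[190:280,220:370].reshape(-1,3)
m=(abs(X[:,2]-.08)<.006);Q=X[m]
r=cv2.minAreaRect(Q[:,:2].astype(np.float32)*1000);print("tube",m.sum(),r)
k=X[(X[:,2]>.118)];print("high",len(k),k.mean(0).round(4),k.min(0).round(3),k.max(0).round(3))
c=cv2.resize(p[185:285,220:370],None,fx=5,fy=5,interpolation=cv2.INTER_CUBIC);cv2.imwrite("pics/c1.png",c)
np.save("tube.npy",Q)
d=Q[:,:2]-Q[:,:2].mean(0);_,_,vt=np.linalg.svd(d,full_matrices=False);print(vt[0],Q.mean(0))
```

```text
knob [ 0.563 -0.094  0.138]
bead [ 0.624 -0.1    0.093]
pedal [ 0.441 -0.072  0.05 ]
dish [0.457 0.065 0.006]
jar [ 0.447 -0.199  0.041]
drill [0.65  0.454 0.016]
pol [ 0.676 -0.459  0.156]
tubeL [ 0.537 -0.229  0.079]
tubeR [0.592 0.061 0.077]
tube 1170 ((570.47900390625, -89.02833557128906), (139.9197998046875, 325.7850341796875), 5.150670051574707)
high 99 [ 0.5619 -0.0923  0.1326] [ 0.548 -0.102  0.118] [ 0.571 -0.079  0.141]
[-0.16888668 -0.98563547] [ 0.56692946 -0.09983794  0.07837469]
```

View pics/c1.png

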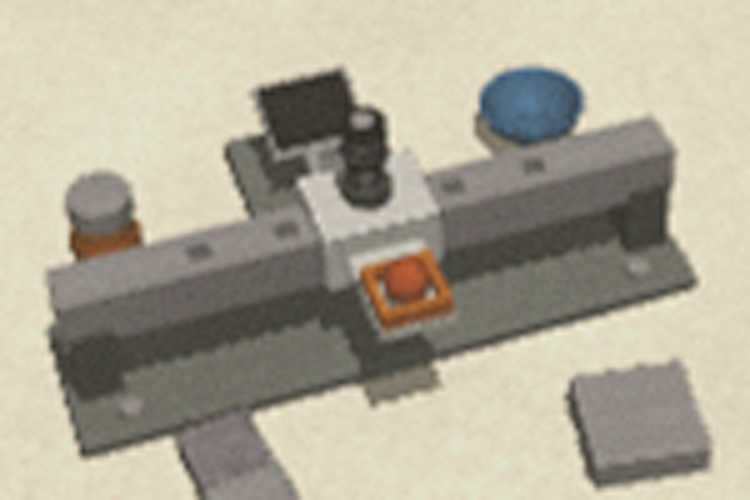

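Crop: hole centres sit at crop pixels (200,252), (288,230), (452,186) and (533,166). The pad is at (310,110), and the bead sits in its cradle at (408,278). I'll fit the fixture pose from the four holes.

```bash
cat >> h.py <<'E'
def ray(cal,u,v,z):
    R=cv2.Rodrigues(np.array(cal['rvec'],float))[0]; t=np.array(cal['tvec']).ravel()
    d=R.T@np.array([(u-cal['cx'])/cal['fx'],(v-cal['cy'])/cal['fy'],1]); o=-R.T@t
    return o+d*(z-o[2])/d[2]
E
python3 - <<'E'
from h import *
c=calibration("scene")
h=[ray(c,220+(x+.5)/5-.5,185+(y+.5)/5-.5,.08) for x,y in((200,252),(288,230),(452,186),(533,166))]
H=np.array(h)[:,:2];print(H.round(4))
s=np.array([-.09,-.045,.045,.09]);o=H.mean(0);d=(s@(H-o))/(s@s);print(o,np.linalg.norm(d),d)
yaw=np.arctan2(-d[0],d[1]);print("yaw",yaw)
ex=np.array([np.cos(yaw),np.sin(yaw)]);print("pad",o-.117*ex,"bead",o+.062*ex)
W=np.load("scene0.npz")['W'];X=W[190:215,270:300].reshape(-1,3)
k=X[X[:,2]>.136];print("knobtop",len(k),k.mean(0))
q=(X-[*o,0]);lx=q[:,:2]@ex;m=(lx<-.085)&(lx>-.15)&(X[:,2]>.03);print("pad",m.sum(),X[m].mean(0),X[m].min(0),X[m].max(0))
E
```

```text
[[ 0.5436 -0.1788]
 [ 0.5515 -0.1337]
 [ 0.5648 -0.0457]
 [ 0.5727 -0.0015]]
[ 0.5581493  -0.08993348] 0.9962376014757871 [0.15862703 0.98352774]
yaw -0.15990670341137606
pad [ 0.44264197 -0.07130403] bead [ 0.61935831 -0.0998055 ]
knobtop 46 [ 0.55951077 -0.09017741  0.13789572]
pad 247 [ 0.44245457 -0.07338571  0.0525429 ] [ 0.41728073 -0.09991154  0.04296023] [ 0.46977496 -0.04014652  0.06044275]
```

Everything agrees: spacing scale 0.996, knob at (0.559,-0.090), pad at (0.4425,-0.072). Next I'll press the pedal.

```bash
cat >> h.py <<'E'
yaw=-.16; O=np.array([.5588,-.090]); EX=np.array([np.cos(yaw),np.sin(yaw)]); EY=np.array([-EX[1],EX[0]])
Q=np.array([0,np.cos(yaw/2),np.sin(yaw/2),0])
def st(s=""):
    x=env.get_state();print(s,"t%.1f"%x['time'],x['tcp_pos'].round(4),"F",x['force'].round(1),"op%.4f gf%.1f"%(x['opening'],x['gripper_force']))
E
python3 - <<'E'
from h import *
P=O-.115*EX
env.reach([*P,.25],Q); env.grip(0.0,40); st()
env.movel([*P,.145],.15); st()
print(env.movel([*P,.112],.05,stop_force=25)); st("mid")
print(env.movel([*P,.096],.02,stop_force=22)); st("down")
env.dwell(.3); st()
c=calibration("side");p,d=camera("side")
cv2.imwrite("pics/side1.png",cv2.resize(p[150:240,270:390],None,fx=6,fy=6,interpolation=cv2.INTER_CUBIC))
E
```

```text
t2.9 [ 0.4453 -0.0716  0.25  ] F [-0.2 -0.8 -0.1] op-0.0000 gf0.0
 t3.8 [ 0.4457 -0.0717  0.1455] F [-0.3  0.3  0.3] op0.0002 gf0.0
False
mid t4.6 [ 0.4439 -0.0715  0.1111] F [-3.6  0.8  6.8] op-0.0001 gf2.9
True
down t5.1 [ 0.4435 -0.0713  0.1051] F [-4.6  0.8 20.8] op-0.0005 gf10.2
 t5.4 [ 0.4434 -0.0714  0.1052] F [-4.7  0.6 18.5] op0.0001 gf9.4
```

View pics/side1.png

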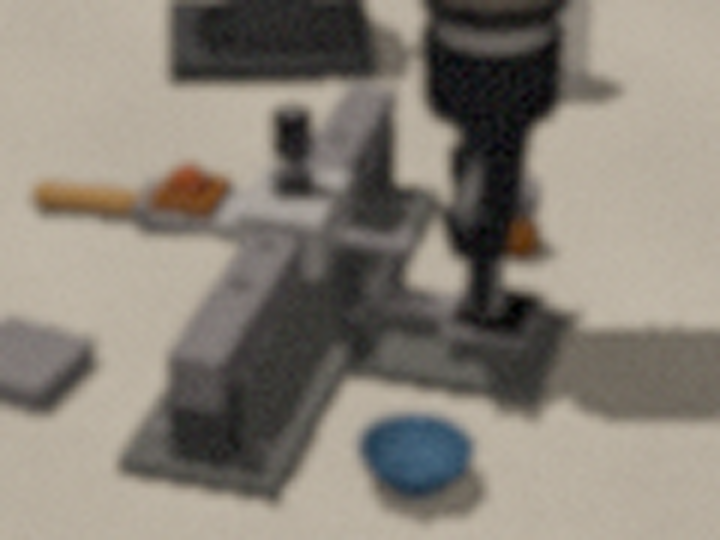

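The picture shows the pad level under the fingers at (495,315), and the force rose sharply at tip z=0.032, so the pedal is at its stop. I'll lift off, go above the knob, and look with the wrist camera.

Run:
```python
from h import *
P=O-.115*EX
env.movel([*P,.27],.15); env.movel([*O,.27],.15,rot=Q); env.grip(.07); st()
c=calibration("wrist");p,d=camera("wrist");W=pts(c,d)
q=W[...,:2]-O
m=(abs(W[...,2]-.139)<.005)&(np.hypot(q[...,0],q[...,1])<.03);print("knobtop",m.sum(),W[m].mean(0), W[m].min(0),W[m].max(0))
cv2.imwrite("pics/w1.png",p)
p,d=camera("side")
cv2.imwrite("pics/side2.png",cv2.resize(p[150:240,270:390],None,fx=6,fy=6,interpolation=cv2.INTER_CUBIC))
```

```text
t8.2 [ 0.5588 -0.09    0.27  ] F [-0.4  0.7 -0.7] op0.0698 gf0.0
knobtop 765 [ 0.556021   -0.08897246  0.13986679] [ 0.54364539 -0.10040968  0.13408083] [ 0.56674323 -0.07708278  0.14227119]
```

View pics/w1.png

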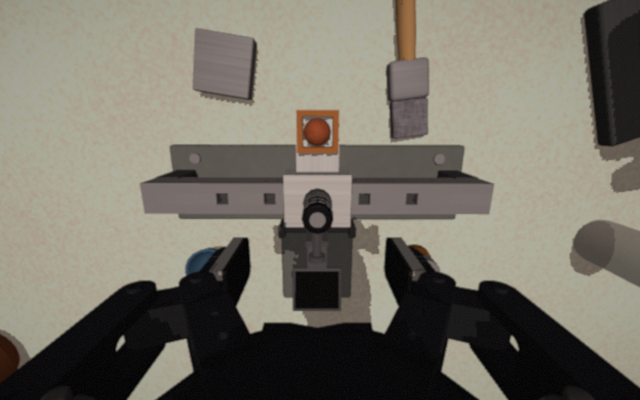

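View pics/side2.png

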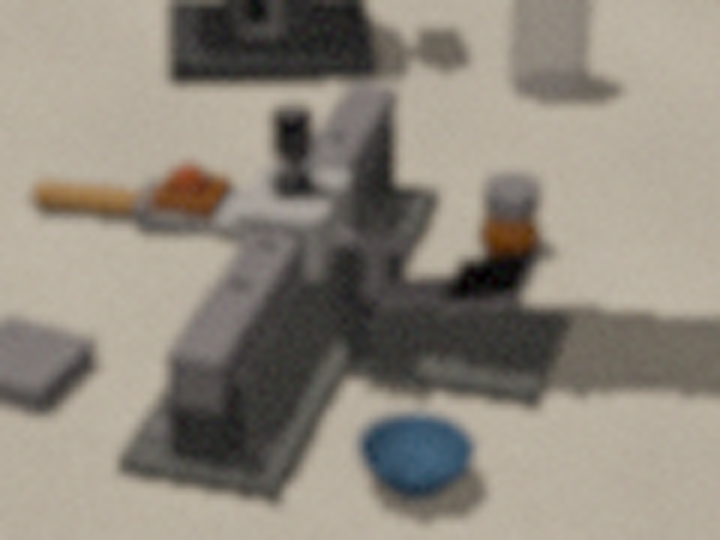

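The wrist view shows the tube square to the image (hole row at v≈198), so the yaw is right, with the knob at (317,213) and the bead in its cradle at (317,131). The knob measures (0.557,-0.0893). Next I'll descend, grip and lift.

```bash
sed -i 's/O=np.array(\[.5588,-.090\])/O=np.array([.5573,-.0895])/' h.py
python3 - <<'E'
from h import *
env.movel([*O,.20],.12); print(env.movel([*O,.181],.05,stop_force=10)); st("low")
env.grip(.0,50); st("gripped")
if .018<env.get_state()['opening']<.03:
    print(env.movel([*O,.195],.03,stop_force=30)); env.dwell(.2); st("lifted")
    W=pts(calibration("side"),camera("side")[1])
    p,d=camera("side")
    cv2.imwrite("pics/side3.png",cv2.resize(p[150:240,270:390],None,fx=6,fy=6,interpolation=cv2.INTER_CUBIC))
E
```

```text
False
low t9.6 [ 0.5572 -0.0895  0.1807] F [ 0.  -0.5  0.9] op0.0703 gf0.0
gripped t10.1 [ 0.5575 -0.0896  0.1814] F [-1.9  0.6  4.2] op0.0222 gf48.8
False
lifted t10.9 [ 0.5573 -0.0895  0.1948] F [ 4.4 -0.2 -9.5] op0.0228 gf49.3
```

View pics/side3.png

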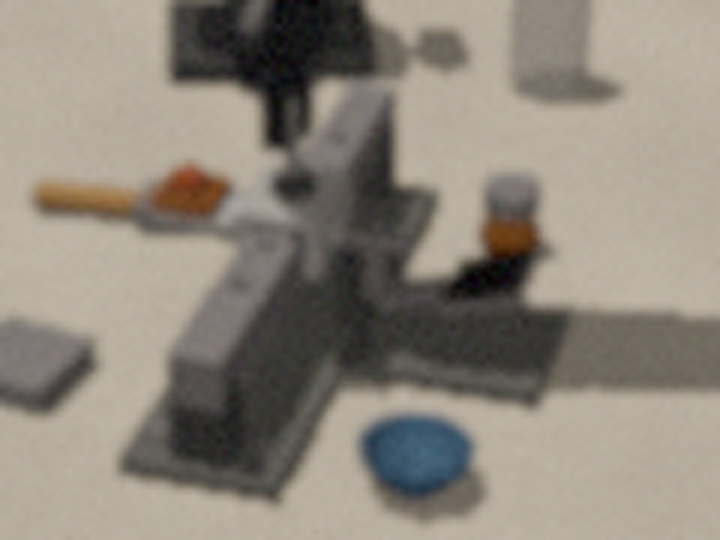

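The knob is lifted in the fingers, with the stem visible at (293,158), and the force of about 9 N matches the spring at 14 mm. Next I'll slide towards the drill (+y) and lower.

Run:
```python
from h import *
T=O+.045*EY
print(env.movel([*T,.195],.04,stop_force=15)); env.dwell(.2); st("slid")
for z in (.190,.186,.181):
    r=env.movel([*T,z],.03,stop_force=15); st("z%.3f %s"%(z,r))
    if r: break
p,d=camera("side")
cv2.imwrite("pics/side4.png",cv2.resize(p[150:240,270:390],None,fx=6,fy=6,interpolation=cv2.INTER_CUBIC))
```

```text
False
slid t12.5 [ 0.5646 -0.0447  0.1951] F [ 3.6  0.6 -9. ] op0.0226 gf49.4
z0.190 False t12.8 [ 0.5645 -0.045   0.1898] F [ 4.1  1.  -8.9] op0.0227 gf49.5
z0.186 False t13.1 [ 0.5646 -0.0451  0.1859] F [ 2.9  1.  -7.1] op0.0224 gf49.6
z0.181 True t13.4 [ 0.5647 -0.045   0.1814] F [-2.1  0.1  6.1] op0.0223 gf51.1
```

View pics/side4.png

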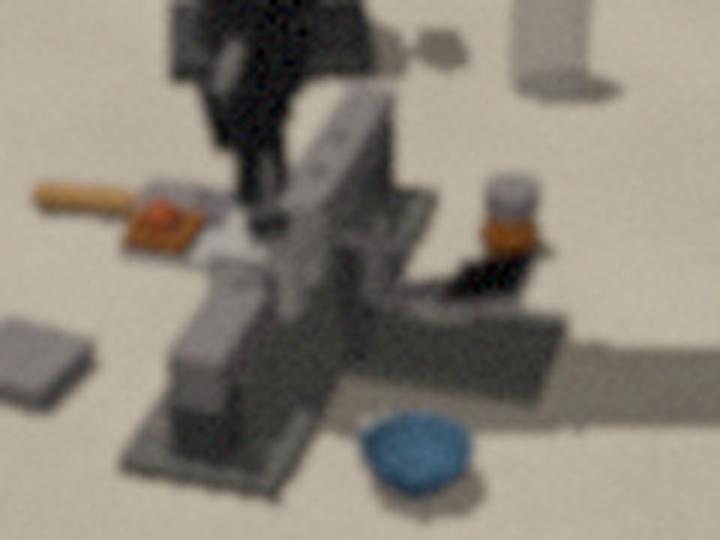

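The carriage has moved one hole towards the drill and the bead is still in its cradle at (163,215). The TCP is at 0.1814, the same height as when I gripped the knob at home, and the force reversed to +6 N, so the pin is fully home. I'll settle briefly, confirm, and hand in.

Run:
```python
from h import *
env.dwell(.5); st("final")
x=env.get_state()
if x['tcp_pos'][2]<.182 and x['force'][2]>2: print(job.job_done())
```

```text
final t13.9 [ 0.5647 -0.045   0.1814] F [-0.5  0.   5. ] op0.0226 gf51.1
the job is handed in; nothing more can be done
None
```

The job is handed in: I pressed the brake pedal to its stop, moved the carriage one hole towards the drill stand and let the pin drop home. The gripper is still closed on the knob and the bead is in its cradle (13.9 s on the robot's clock).

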